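# Shake the standoffs out of the dial-lid dispenser

### The job

Turn the dial lid of the tipping parts dispenser clockwise to its largest opening while the hopper still stands up. Then tip the hopper right over with its crank, shaking it for as long as any piece stays inside, until all five steel standoffs lie in the catch tray below, and swing the hopper back up to its rest, leaving the dial on the largest opening and the things round about undisturbed.

Things in the scene. Friction and masses are not known exactly. Their poses are not given: they have to be found in the camera images.
- stand: Fixed stand of the dispenser: grey base plate 220 x 180 mm, two aluminium cheeks 8 mm thick at y = +-76 mm up to 141 mm high, 34 mm wide in x, and the sheet-steel catch tray between them. Origin on the bench under the hopper's pivot; z up; the -x side faces the robot more or less (yaw up to 0.35 rad). The hopper tips towards -x.
- tray (a point): Centre of the catch tray's inner floor, 10 mm above the bench and 35 mm towards the robot from the pivot, axes as the stand's. The tray is 200 (x) x 134 (y) mm outside, walls 4 mm thick, 41 mm high above this floor.
- pivot (a point): Point on the hopper's tipping axle, at the hopper's centre, 120 mm above the bench. Axes of the hopper: z along the drum towards the lid, y along the axle. The hopper is a clear drum 72 mm in diameter from z = -52 to 53 mm, with a fixed grey top plate that has one window (100 degrees wide, radius 14 to 33 mm) on its -x side, which is the low side when it is tipped.
- hopper (a joint): Tipping angle, rad. 0: at rest against its stop, the drum leaning 30 degrees from vertical towards -x of the stand, lid up. Grows as it tips over towards -x of the stand (towards the robot); stop at 1.85, where the lid looks 46 degrees below level. Stiff axle (friction about 0.3 N m, some 3 N at the crank grip): it stays where it is left. Tipping alone can leave pieces stuck behind the lid; rocking it back to about 0.4 and over again, or short brisk strokes, frees them.
- crank (a point): Middle of the black crank grip, a round bar 12 mm thick, about 74 mm long along the axle direction, outboard of the right-hand (-y) cheek: its middle is 135 mm from the drum's axis and 100 mm from the axle line. At rest it stands up, 20 degrees behind vertical; at full tip it points at the robot, 4 degrees above level. Axes as pivot.
- dial (a joint): Turn of the dial lid, rad, growing clockwise as seen looking down on the lid. Openings in line with the window: narrow slot (4 mm) at 0.16, middle slot (8 mm) at 1.2, largest (a 100 degree sector as wide as the window, the only one that passes the standoffs) at 3.30; stop at 3.38. Starts between 0.35 and 1.3. Friction about 0.08 N m, no click.
- dial_bar (a point): Centre of the black finger bar on the dial lid: 30 mm long, 10 mm thick, 28 mm high, on the drum's axis; this point lies 14 mm below the bar's top and 14 mm above the lid's face, 71.5 mm from the pivot. Axes of the dial: z out of the lid along the drum axis, y along the bar's 30 mm, x across its thickness; the largest opening is on the -x side of the dial. The lid is 72 mm in diameter.
- standoff0: One of five loose steel standoffs, plain cylinders 12 mm in diameter and 12 mm long, 10 to 16 g, all alike; origin at the centre of one end face, z along its length. At first inside the hopper.
- standoff1: One of five loose steel standoffs, plain cylinders 12 mm in diameter and 12 mm long, 10 to 16 g, all alike; origin at the centre of one end face, z along its length. At first inside the hopper.
- standoff2: One of five loose steel standoffs, plain cylinders 12 mm in diameter and 12 mm long, 10 to 16 g, all alike; origin at the centre of one end face, z along its length. At first inside the hopper.
- standoff3: One of five loose steel standoffs, plain cylinders 12 mm in diameter and 12 mm long, 10 to 16 g, all alike; origin at the centre of one end face, z along its length. At first inside the hopper.
- standoff4: One of five loose steel standoffs, plain cylinders 12 mm in diameter and 12 mm long, 10 to 16 g, all alike; origin at the centre of one end face, z along its length. At first inside the hopper.
- phone: Loose white phone, 72 x 148 x 8 mm, lying on the bench in front of the stand. Origin at the middle of its underside.
- screwdriver: Loose screwdriver 190 mm long, handle 26 mm thick, lying on the bench to the left of the stand. Origin under its middle; its length runs along x.
- dish: Small loose dark bowl, 80 mm wide and 28 mm high, behind the stand. Origin at the middle of its underside.
- cleaner: Loose white bottle, 48 mm wide and 110 mm high, behind the stand. Origin at the middle of its underside.
- battery: Loose flat black battery pack, 70 x 100 x 7 mm, to the right of the stand. Origin at the middle of its underside.
- headphones: Loose headphones lying far to the left; two ear cups 80 mm wide, 40 mm high. Origin on the bench between the cups.

How it is judged:
On the way, in this order (a step that is already met when the one before it is completed fails the run):
1. the dial is on the largest opening while the hopper still stands at its rest (value of joint dial between 3.15 and 3.45 rad and value of joint hopper below 0.25 rad), for 0.2 s.
2. all five standoffs lie in the catch tray (x of standoff0 in the frame of tray between -0.1 and 0.1 m and y of standoff0 in the frame of tray between -0.067 and 0.067 m and z of each of standoff0, standoff1, standoff2, standoff3, standoff4 in the frame of tray below 0.035 m and x of standoff1 in the frame of tray between -0.1 and 0.1 m and y of standoff1 in the frame of tray between -0.067 and 0.067 m and x of standoff2 in the frame of tray between -0.1 and 0.1 m and y of standoff2 in the frame of tray between -0.067 and 0.067 m and x of standoff3 in the frame of tray between -0.1 and 0.1 m and y of standoff3 in the frame of tray between -0.067 and 0.067 m and x of standoff4 in the frame of tray between -0.1 and 0.1 m and y of standoff4 in the frame of tray between -0.067 and 0.067 m), for 0.2 s.
At the end, for the whole second after the job is handed in: All five standoffs lie inside the catch tray, below its rim and at rest; the hopper is back within 0.15 rad of its rest; the dial is within 0.15 rad of the largest opening (all of step 2 and value of joint dial between 3.15 and 3.45 rad and value of joint hopper below 0.15 rad and linear speed of each of standoff0, standoff1, standoff2, standoff3, standoff4 below 0.03 m/s); the robot touches nothing.
It fails at once if a bystander is pushed more than 30 mm or the bottle knocked over (distance of any of phone, screwdriver, dish, cleaner, battery, headphones from where it was at the start of the episode above 0.03 m or angle between cleaner's own z axis and vertical above 0.5 rad).
It also fails if it takes over 64 s, if anything falls off the work surface, if the arm or the gripper's body presses on something with over 40 N, if the wrist force passes 120 N, or if a joint passes its speed limit or range.

### The arm

A 6-joint arm with a two-finger parallel gripper is mounted at the origin on the work surface. World frame = base frame: x ahead of the robot, y to its left, z up, the work surface at z = 0. Lengths are in m, angles in rad, forces in N, time in s.
With the tool pointing down it reaches from about 0.3 to 0.85 m from the base axis. Payload 4.2 kg.
Tool frame: the origin (TCP) lies at the very end of the fingers, on their centre line; the grasp point (between the pads) lies 19 mm behind it; z points along the fingers, y is the line along which they close (so a half turn about z gives the same grasp; the last joint's range is limited). The gripper opens to 91 mm and grips with 3 to 60 N. Pads are 32 mm wide; open, the fingers measure 118 mm over their backs; the gripper's body (76 mm by 178 mm) begins 60 mm behind the grasp point.
Start: joints at [1.153, 0.32, 1.565, -0, 1.257, -0.02], TCP at [0.223, 0.53, 0.214] pointing down, gripper open.
Joint ranges: [-3.11, 3.11], [-0.84, 2.01], [0.21, 2.61], [-1.34, 4.49], [0.05, 2.63], [-2.56, 2.56]. Speed limits (rad/s): [2.57, 2.57, 3.14, 3.14, 3.14, 3.14].

### API

Orientations are given as a unit quaternion [x, y, z, w].
In Python, from workcell import manip gives the robot as it stands. The module is installed in compiled form; this text tells all that it offers.
- The arm moves only by the tool arm_command, never from a script. Its arguments are lists of equal length, an entry for each row: "travel": the shift along the tool's x, y, z in cm, a list of three; "dr": the turn, a rotation vector about the tool's x, y, z in degrees, a list of three; "gripper": the closure, from -1 (fully open) to 1 (shut). A call has 1 to 12 rows; each row shifts and turns the commanded pose from where the row before left it, along the tool's axes as they then stand; what a row does not reach is not made up. A row lasts 1/12 s, in which the tool goes at most 41.7 mm and 7.16 degrees, less where a joint would pass 70% of its speed; a pose out of reach is approached as far as the arm can. A call is refused whole if a number of a shift passes 4.17 or a number of a turn 7.16, either way. A call with a gripper value outside its range is refused whole. The fingers move at their own pace and stop on an object; "squeeze" is the grip in N (left out, the last holds). Time passes only in rows, so rows that do not move let the fingers close. It gives the time, the measured TCP pose, the force, the opening and the grip force at its end, in the units of the state.
- manip.read_state(): the state, without advancing time (a new reading comes with each control period).
- manip.get_image(name): name is "scene" or "side" or "wrist"; returns a dict with "image" (480x640x3 uint8, red, green, blue), "fx", "fy", "cx", "cy" (pixels), "extrinsics" (4x4, takes a point from world to camera coordinates); the wrist camera has in their place "mount" (4x4, takes a point from camera to tool coordinates, whose origin is the TCP and whose axes are the flange's). Camera axes: x right, y up, looking along -z (the intrinsics and any distortion apply to the point x, -y, -z); pixel columns grow to the right and rows downward; lengths in m; the calibration is good to about 2 mm. A picture is of the moment at which its call begins: read the wrist's pose just before it. There is no depth.
- manip.finish_job(): hands the job in; it is judged then, once.
The state is a dict: "clock": time; "joint_pos": joint angles; "qvel": joint speeds; "joint_efforts": joint torques, N m; "tcp_pos": TCP position; "tool_rot": TCP orientation; "ft_force": force on the tool from outside, world axes, zero at the start; "torque": the same for the moment, N m; "gripper_width": finger opening in m; "grasp_force": force on a finger pad.
Only numpy, scipy, OpenCV 4.12 (cv2) and the standard library are available. Lean on these libraries where they do the work, as an engineer would, in place of code of your own. Each camera call takes 0.05 s, during which the arm holds its last target. There are 200 camera calls.

## Working session

There is one attempt and no reset: what is moved stays moved. The work goes in short steps, Python scripts to look and compute and a tool call to move; the robot and the scene stay as the last step left them, time stands still between calls to the robot, and variables do not carry over. Pictures are saved under pics/ and viewed, at most 10 in all, crops included, and the job is handed in when it is done.

Besides the shell and the picture viewer there is one more tool, called after "Call:" in YAML: its name, and indented under it one key for each argument. arm_command: Moves the arm, as the interface text tells. Its arguments: {"type":"object","properties":{"travel":{"type":"array"},"dr":{"type":"array"},"gripper":{"type":"array"},"squeeze":{"type":"number"}},"required":["travel","dr","gripper"]}

```bash
mkdir -p pics
python3 - <<'E'
from workcell import manip
import cv2,numpy as np,pickle
d={}
for n in("scene","side"):
    g=manip.get_image(n);d[n]=g;cv2.imwrite(f"pics/{n}0.png",g["image"][:,:,::-1])
    print(n,g["fx"],g["fy"],g["cx"],g["cy"],np.round(g["extrinsics"],4).tolist(),[k for k in g])
pickle.dump(d,open("d0.pkl","wb"))
s=manip.read_state();print(s)
E
```

```text
scene 476.16371639561106 476.16371639561106 314.9137800130297 240.99491356706298 [[0.0782, 0.9968, 0.0147, -0.1161], [-0.808, 0.0547, 0.5866, 0.3647], [0.584, -0.0577, 0.8097, -1.4854], [0.0, 0.0, 0.0, 1.0]] ['image', 'fx', 'fy', 'cx', 'cy', 'extrinsics']
side 438.32952713461924 438.32952713461924 325.32141800905003 238.16118857989767 [[0.8959, -0.4441, -0.0069, -0.5027], [0.2538, 0.4991, 0.8285, -0.3119], [-0.3645, -0.7441, 0.5599, -0.6844], [0.0, 0.0, 0.0, 1.0]] ['image', 'fx', 'fy', 'cx', 'cy', 'extrinsics']
{'clock': 0.1, 'joint_pos': array([ 1.15297290e+00,  3.20205113e-01,  1.56553833e+00, -3.40074541e-05,
        1.25738184e+00, -1.99718014e-02]), 'qvel': array([ 2.20434518e-04, -1.43954774e-03, -3.13268453e-03, -1.52991149e-04,
        1.59994095e-03,  2.28229094e-05]), 'joint_efforts': array([ 2.29329253e-04, -4.13335741e+01, -2.32510722e+01,  7.29335239e-02,
        4.21861256e-02, -4.68947360e-05]), 'tcp_pos': array([0.22259259, 0.5296891 , 0.21322474]), 'tool_rot': array([ 1.97611231e-01,  9.80280171e-01, -7.51538369e-04, -1.50622158e-04]), 'ft_force': array([ 0.06349108, -0.50553218, -0.39204323]), 'torque': array([ 8.74263400e-05, -1.71789452e-02, -1.54075022e-02]), 'grasp_force': 0.0, 'gripper_width': 0.09108011109453368}
```

View pics/scene0.png

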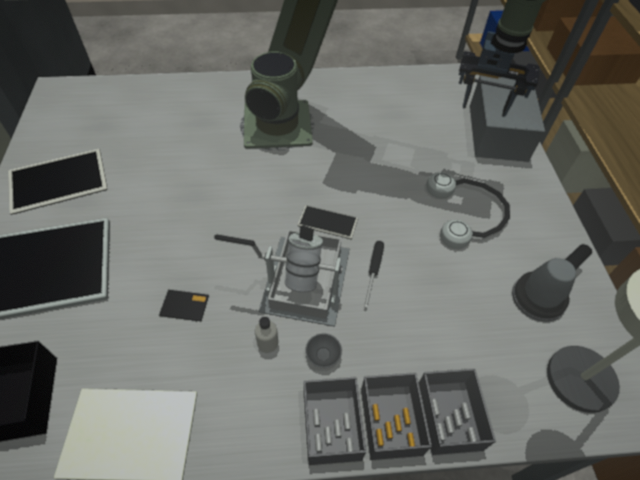

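View pics/side0.png

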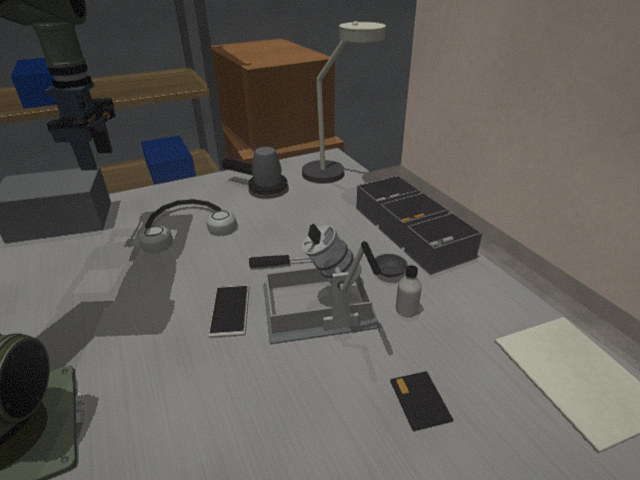

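The scene view shows the dispenser at about (305,265) with the crank grip at (217–252,240). The side view shows the dial bar at (314,233) and the grip from (365,243) to (378,273). I'll zoom in on both and triangulate.

```bash
cat > h.py <<'E'
import numpy as np,cv2
from scipy.spatial.transform import Rotation as R
def ray(g,u,v):
    E=g["extrinsics"];d=np.array([(u-g["cx"])/g["fx"],-(v-g["cy"])/g["fy"],-1.])
    d=E[:3,:3].T@d;return -E[:3,:3].T@E[:3,3],d/np.linalg.norm(d)
def tri(a,pa,b,pb):
    o,d=ray(a,*pa);p,e=ray(b,*pb)
    t=np.linalg.lstsq(np.c_[d,-e],p-o,rcond=None)[0]
    A,B=o+t[0]*d,p+t[1]*e;return (A+B)/2,np.linalg.norm(A-B)
def proj(g,P):
    c=g["extrinsics"]@np.r_[P,1];return g["cx"]+g["fx"]*c[0]/-c[2],g["cy"]-g["fy"]*c[1]/-c[2]
def plane(g,u,v,z):
    o,d=ray(g,u,v);return o+d*(z-o[2])/d[2]
E
python3 - <<'E'
import pickle;from h import *
d=pickle.load(open("d0.pkl","rb"))
a=d["scene"]["image"][205:330,205:365];b=d["side"]["image"][210:350,255:415]
A=cv2.resize(a,(400*2,0) if 0 else (400,312),interpolation=cv2.INTER_CUBIC)
f=5
c1=cv2.resize(a,None,fx=f,fy=f,interpolation=cv2.INTER_CUBIC)[:600]
c2=cv2.resize(b,None,fx=f,fy=f,interpolation=cv2.INTER_CUBIC)[:600]
cv2.imwrite("pics/a1.png",c1[:,:,::-1]);cv2.imwrite("pics/b1.png",c2[:,:,::-1])
for n,r in(("scene",(205,330,205,365)),("side",(210,350,255,415))):
    m=(d[n]["image"].max(2)<45).astype(np.uint8)[r[0]:r[1],r[2]:r[3]]
    k,l,s,c=cv2.connectedComponentsWithStats(m)
    for i in range(1,k):
        if s[i,4]>15:
            y,x=np.where(l==i);rc=cv2.minAreaRect(np.c_[x,y].astype(np.float32));print(n,s[i].tolist(),(c[i]+[r[2],r[0]]).round(1),np.round(cv2.boxPoints(rc)+[r[2],r[0]],1).tolist())
E
```

```text
side [145, 0, 8, 8, 17] [404.2 214. ] [[400.0, 216.0], [406.5, 209.5], [410.0, 213.0], [403.5, 219.5]]
side [54, 15, 11, 19, 139] [314.1 234.1] [[309.0, 225.0], [319.0, 225.0], [319.0, 243.0], [309.0, 243.0]]
side [107, 32, 41, 35, 254] [373.5 260.8] [[352.2, 254.7], [363.7, 240.9], [402.0, 273.0], [390.5, 286.8]]
side [0, 46, 34, 11, 258] [271.2 261. ] [[254.4, 257.2], [287.7, 255.0], [288.3, 264.4], [255.0, 266.7]]
side [151, 56, 9, 12, 100] [410.2 271.3] [[406.0, 266.0], [414.0, 266.0], [414.0, 277.0], [406.0, 277.0]]
```

View pics/a1.png

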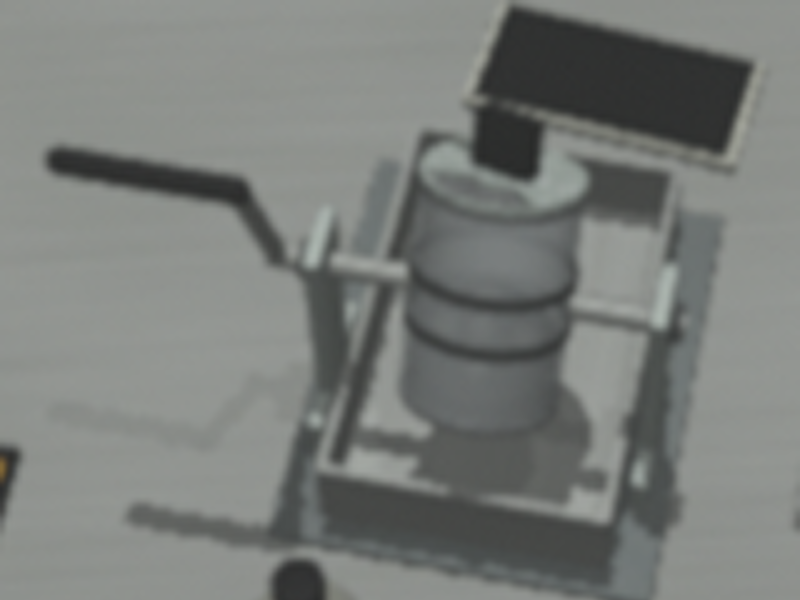

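View pics/b1.png

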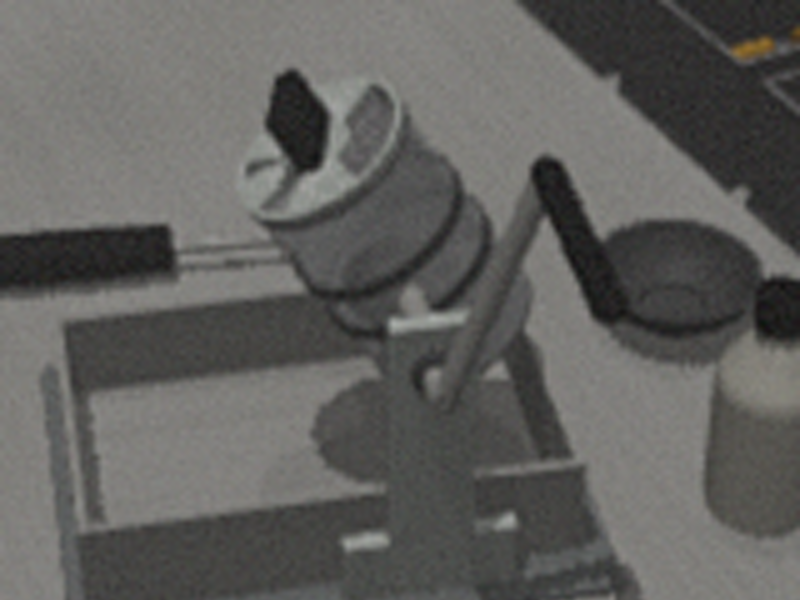

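Run:
```python
import pickle;from h import *
from scipy.optimize import least_squares
d=pickle.load(open("d0.pkl","rb"));A,B=d["scene"],d["side"]
sa=lambda u,v:(205+u/5-.4,205+v/5-.4);sb=lambda u,v:(255+u/5-.4,210+v/5-.4)
gi=tri(A,sa(238,192),B,sb(548,172));go=tri(A,sa(58,160),B,sb(606,305));bar=tri(A,sa(508,142),B,sb(298,120))
print("grip in/out",gi,go,"bar",bar)
c1=plane(A,*sa(322,238),.141);c2=plane(A,*sa(665,300),.141);print("cheeks",c1,c2)
# model fit of 3 params to triangulated points
s30,c30=np.sin(np.pi/6),np.cos(np.pi/6)
s,c=np.sin(np.radians(20)),np.cos(np.radians(20))
loc=np.array([[.1*s,-.135+.037,.12+.1*c],[.1*s,-.135-.037,.12+.1*c],[-.0715*s30,0,.12+.0715*c30],[0,-.076,.141],[0,.076,.141]])
P=np.array([gi[0],go[0],bar[0],c1,c2])
def f(q):
    w=R.from_euler('z',q[2]).apply(loc)+[q[0],q[1],0];return (w-P).ravel()
r=least_squares(f,[.6,0,0]);print(r.x,np.round(r.fun.reshape(-1,3)*1000,1))
w=R.from_euler('z',r.x[2]).apply(loc)+[r.x[0],r.x[1],0]
print(w.round(4))
for p,m in((A,sa),(B,sb)):
  o=m(0,0)
  print([((proj(p,x)[0]-o[0])*5//1,(proj(p,x)[1]-o[1])*5//1) for x in w])
```

```text
grip in/out (array([ 0.60713376, -0.05990884,  0.21424874]), np.float64(0.001384495811246758)) (array([ 0.58617155, -0.13173831,  0.21478791]), np.float64(0.0026432176705674963)) bar (array([0.56530287, 0.05132943, 0.18223437]), np.float64(0.0015813818075164248))
cheeks [ 0.58158536 -0.03086611  0.141     ] [0.62359035 0.11390312 0.141     ]
[ 0.60152791  0.0422255  -0.28231678] [[-0.1 -1.5 -0.3]
 [ 0.3 -0.8 -0.8]
 [ 1.9  0.9 -0.3]
 [-1.2  0.1 -0. ]
 [-0.9  1.3 -0. ]]
[[ 0.6071 -0.0614  0.214 ]
 [ 0.5865 -0.1325  0.214 ]
 [ 0.5672  0.0522  0.1819]
 [ 0.5804 -0.0308  0.141 ]
 [ 0.6227  0.1152  0.141 ]]
[(np.float64(235.0), np.float64(191.0)), (np.float64(58.0), np.float64(159.0)), (np.float64(511.0), np.float64(144.0)), (np.float64(322.0), np.float64(235.0)), (np.float64(667.0), np.float64(298.0))]
[(np.float64(551.0), np.float64(176.0)), (np.float64(611.0), np.float64(310.0)), (np.float64(303.0), np.float64(119.0)), (np.float64(436.0), np.float64(317.0)), (np.float64(360.0), np.float64(93.0))]
```

```bash
cat >> h.py <<'E'
S=np.array([.6015,.0422,0]);YAW=-.2823;RS=R.from_euler('z',YAW)
PIV=S+[0,0,.12]
def hop(q): # hopper frame at tipping angle q (z along drum)
    return RS*R.from_euler('y',-np.pi/6-q)
def dialpose(psi,dist):  # tool pose: roll psi about tool z from tool x = hopper y; dist of TCP from pivot
    H=hop(0).as_matrix();M=np.c_[H[:,1],H[:,0],-H[:,2]]
    return PIV+H[:,2]*dist,R.from_matrix(M)*R.from_euler('z',psi)
def plan(p,r,s=None):
    from workcell import manip
    s=s or manip.read_state();r0=R.from_quat(s["tool_rot"]);w=np.degrees((r0.inv()*r).as_rotvec())
    n=int(np.ceil(np.abs(w).max()/7.0-1e-6)) if np.abs(w).max()>.05 else 0
    t=r.inv().apply(p-s["tcp_pos"])*100;m=int(np.ceil(np.linalg.norm(t)/4))
    print("at",s["tcp_pos"].round(4),"j",s["joint_pos"].round(2),"F",s["ft_force"].round(1))
    print("ROT",w.round(1),"rows",n,"each",(w/max(n,1)).round(2),"| then MOVE",t.round(2),"rows",m,"each",(t/max(m,1)).round(2))
E
python3 - <<'E'
import pickle;from h import *
d=pickle.load(open("d0.pkl","rb"));A=d["scene"]
H=hop(0).as_matrix();print("axes\n",H.round(3))
b=PIV+H[:,2]*.0575
for name in("scene","side"):
  for ph in(0,20,40,60,80):
    v=np.cos(np.radians(ph))*H[:,1]+np.sin(np.radians(ph))*H[:,0]
    p,q=[np.array(proj(d[name],b+k*.015*v)) for k in(-1,1)];print(name,ph,((q-p)*5).round())
  p,q=[np.array(proj(d[name],b+k*H[:,2])) for k in(0,.028)];print("axis",((q-p)*5).round())
plan(*dialpose(np.radians(-90),.18))
E
```

```text
axes
 [[ 0.832  0.279 -0.48 ]
 [-0.241  0.96   0.139]
 [ 0.5    0.     0.866]]
scene 0 [69. 12.]
scene 20 [60. 21.]
scene 40 [44. 27.]
scene 60 [23. 30.]
scene 80 [-1. 29.]
axis [  7. -60.]
side 0 [-13. -43.]
side 20 [ 11. -54.]
side 40 [ 33. -59.]
side 60 [ 51. -56.]
side 80 [ 63. -47.]
axis [-38. -50.]
at [0.2226 0.5297 0.2132] j [ 1.15  0.32  1.57 -0.    1.26 -0.02] F [ 0.1 -0.5 -0.4]
ROT [ -1.8 -30.   -6.4] rows 5 each [-0.36 -5.99 -1.29] | then MOVE [-38.61 -36.26  15.06] rows 14 each [-2.76 -2.59  1.08]
```

```bash
python3 -c "
from h import *
plan(*dialpose(np.radians(20),.18))"
```

```text
at [0.2226 0.5297 0.2132] j [ 1.15  0.32  1.57 -0.    1.26 -0.02] F [ 0.1 -0.5 -0.4]
ROT [-29.3 -18.  100.7] rows 15 each [-1.96 -1.2   6.72] | then MOVE [-20.87  48.69  15.06] rows 14 each [-1.49  3.48  1.08]
```

Call:
arm_command:
  travel:
    - [0, 0, -1]
    - [0, 0, -1]
    - [0, 0, -1]
    - [0, 0, 0]
    - [0, 0, 0]
    - [0, 0, 0]
    - [0, 0, 0]
    - [0, 0, 0]
    - [0, 0, 0]
    - [0, 0, 0]
    - [0, 0, 0]
    - [0, 0, 0]
  dr:
    - [-2, -1.2, 6.7]
    - [-2, -1.2, 6.7]
    - [-2, -1.2, 6.7]
    - [-2, -1.2, 6.7]
    - [-2, -1.2, 6.7]
    - [-2, -1.2, 6.7]
    - [-2, -1.2, 6.7]
    - [-2, -1.2, 6.7]
    - [-2, -1.2, 6.7]
    - [-2, -1.2, 6.7]
    - [-2, -1.2, 6.7]
    - [-2, -1.2, 6.7]
  gripper: [-1, -1, -1, -1, -1, -1, -1, -1, -1, -1, -1, -1]

```text
clock: 1.1
tcp_pos: [0.2214, 0.5291, 0.2436]
tool_rot: [0.773, 0.593, 0.165, 0.15]
ft_force: [-0.1, 0.0, 0.1]
gripper_width: 0.0912
grasp_force: 0.0
```

Call:
arm_command:
  travel:
    - [0, 0, 0]
    - [0, 0, 0]
    - [0, 0, 0]
    - [-1.5, 3.4, 1]
    - [-1.5, 3.4, 1]
    - [-1.5, 3.4, 1]
    - [-1.5, 3.4, 1]
    - [-1.5, 3.4, 1]
    - [-1.5, 3.4, 1]
    - [-1.5, 3.4, 1]
    - [-1.5, 3.4, 1]
    - [-1.5, 3.4, 1]
  dr:
    - [-2, -1.2, 6.7]
    - [-2, -1.2, 6.7]
    - [-2, -1.2, 6.7]
    - [0, 0, 0]
    - [0, 0, 0]
    - [0, 0, 0]
    - [0, 0, 0]
    - [0, 0, 0]
    - [0, 0, 0]
    - [0, 0, 0]
    - [0, 0, 0]
    - [0, 0, 0]
  gripper: [-1, -1, -1, -1, -1, -1, -1, -1, -1, -1, -1, -1]

```text
clock: 2.1
tcp_pos: [0.4021, 0.2352, 0.2876]
tool_rot: [0.86, 0.438, 0.194, 0.177]
ft_force: [0.1, 0.4, 0.1]
gripper_width: 0.0914
grasp_force: 0.0
```

```bash
python3 -c "
from h import *
plan(*dialpose(np.radians(20),.16))"
```

```text
at [0.4021 0.2352 0.2876] j [ 0.84 -0.03  1.93 -0.55  1.06  1.69] F [0.1 0.4 0.1]
ROT [ 0.4 -0.6  0.1] rows 1 each [ 0.35 -0.56  0.07] | then MOVE [-7.8  16.52 10.78] rows 6 each [-1.3   2.75  1.8 ]
```

Call:
arm_command:
  travel:
    - [-1.3, 2.75, 1.8]
    - [-1.3, 2.75, 1.8]
    - [-1.3, 2.75, 1.8]
    - [-1.3, 2.75, 1.8]
    - [-1.3, 2.75, 1.8]
    - [-1.3, 2.75, 1.8]
    - [0, 0, 0]
  dr:
    - [0.4, -0.6, 0]
    - [0, 0, 0]
    - [0, 0, 0]
    - [0, 0, 0]
    - [0, 0, 0]
    - [0, 0, 0]
    - [0, 0, 0]
  gripper: [-1, -1, -1, -1, -1, -1, -1]

```text
clock: 2.68
tcp_pos: [0.5259, 0.0612, 0.2571]
tool_rot: [0.863, 0.435, 0.187, 0.178]
ft_force: [-1.6, 0.3, -0.2]
gripper_width: 0.0911
grasp_force: 0.0
```

Run:
```python
from h import *
from workcell import manip
import pickle
s=manip.read_state();g=manip.get_image("wrist");pickle.dump((s,g),open("w0.pkl","wb"))
cv2.imwrite("pics/w0.png",g["image"][:,:,::-1]);print(g["fx"],g["cx"],g["cy"],g["mount"].round(3).tolist())
plan(*dialpose(np.radians(20),.0615))
# project bar centre expected into wrist
T=np.eye(4);T[:3,:3]=R.from_quat(s["tool_rot"]).as_matrix();T[:3,3]=s["tcp_pos"]
g["extrinsics"]=np.linalg.inv(T@g["mount"]);a=hop(0).as_matrix()
for dd in(.0575,.0855):print("axis pt",dd,np.round(proj(g,PIV+a[:,2]*dd),1))
for q in(0,20,40):
  v=np.cos(np.radians(q))*a[:,1]+np.sin(np.radians(q))*a[:,0];print(q,[np.round(proj(g,PIV+a[:,2]*.0855+k*v),1) for k in(-.015,.015)])
```

```text
348.39240277946953 314.25481419716255 240.80952289604957 [[0.0, 0.957, 0.289, 0.081], [1.0, -0.0, -0.0, -0.0], [-0.0, 0.289, -0.957, -0.17], [0.0, 0.0, 0.0, 1.0]]
at [0.5249 0.0632 0.2572] j [ 0.27  0.01  1.96 -0.39  0.76  1.13] F [0.6 0.8 0.4]
ROT [-0.1  0.3 -0.2] rows 1 each [-0.07  0.29 -0.25] | then MOVE [ 0.11 -0.03  9.7 ] rows 3 each [ 0.04 -0.01  3.23]
axis pt 0.0575 [312.1 237. ]
axis pt 0.0855 [311.9 247.9]
0 [array([318.9, 265.9]), array([304.6, 229.3])]
20 [array([312., 267.]), array([311.7, 228. ])]
40 [array([305.1, 265.9]), array([318.9, 229.2])]
```

View pics/w0.png

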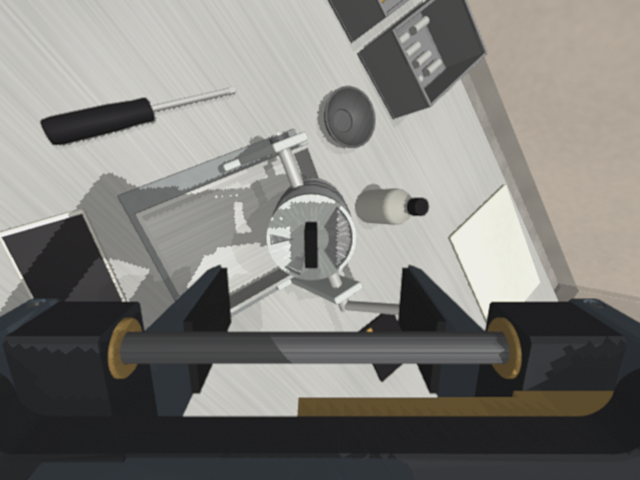

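The wrist view shows the bar upright at (311, 222–268) between the fingers, so the 20° estimate holds and the bar is centred. I'll descend, grip, and turn in two strokes because joint 6 is limited.

Call:
arm_command:
  travel:
    - [0, 0, 2.5]
    - [0, 0, 2.5]
    - [0.1, 0, 2.5]
    - [0, 0, 1.5]
    - [0, 0, 0.7]
    - [0, 0, 0]
    - [0, 0, 0]
    - [0, 0, 0]
    - [0, 0, 0]
    - [0, 0, 0]
    - [0, 0, 0]
    - [0, 0, 0]
  dr:
    - [0, 0.3, 0]
    - [0, 0, 0]
    - [0, 0, 0]
    - [0, 0, 0]
    - [0, 0, 0]
    - [0, 0, 0]
    - [0, 0, 0]
    - [0, 0, 0]
    - [0, 0, 0]
    - [0, 0, 0]
    - [0, 0, 0]
    - [0, 0, 0]
  gripper: [-1, -1, -1, -1, -1, 1, 1, 1, 1, 1, 1, 1]
  squeeze: 25

```text
clock: 3.73
tcp_pos: [0.5718, 0.0541, 0.1751]
tool_rot: [0.861, 0.438, 0.191, 0.176]
ft_force: [0.8, -0.2, -0.6]
gripper_width: 0.0472
grasp_force: 0.0
```

```bash
python3 -c "
from h import *
from workcell import manip
s=manip.read_state();print(s['gripper_width'],s['grasp_force'],s['torque'])
plan(*dialpose(np.radians(85),.0615))"
```

```text
0.04716823255910254 0.0 [-0.04629303  0.33914932 -0.03626147]
at [0.5718 0.0541 0.1751] j [ 0.21  0.16  2.02 -0.47  0.54  1.2 ] F [ 0.8 -0.2 -0.6]
ROT [-0.2 -0.3 65. ] rows 10 each [-0.02 -0.03  6.5 ] | then MOVE [-0.03  0.32  0.22] rows 1 each [-0.03  0.32  0.22]
```

Call:
arm_command:
  travel:
    - [0, 0, 0]
    - [0, 0, 0]
    - [0, 0, 0]
    - [0, 0, 0]
    - [0, 0, 0]
    - [0, 0, 0]
    - [0, 0, 0]
    - [0, 0, 0]
  dr:
    - [0, 0, 0]
    - [0, 0, 0]
    - [0, 0, 0]
    - [0, 0, 0]
    - [0, 0, 0]
    - [0, 0, 0]
    - [0, 0, 0]
    - [0, 0, 0]
  gripper: [1, 1, 1, 1, 1, 1, 1, 1]

```text
clock: 4.4
tcp_pos: [0.572, 0.0538, 0.1747]
tool_rot: [0.861, 0.438, 0.191, 0.176]
ft_force: [1.9, -1.4, 0.2]
gripper_width: 0.0097
grasp_force: 25.0
```

```bash
python3 -c "
from h import *
from workcell import manip
s=manip.read_state();print(s['gripper_width'],s['grasp_force'],s['torque'])
plan(*dialpose(np.radians(85),.0615))"
```

```text
0.009680613861327708 24.98837560415268 [-0.43998371  0.10597687 -0.04700185]
at [0.572  0.0538 0.1747] j [ 0.21  0.16  2.02 -0.47  0.54  1.2 ] F [ 1.9 -1.4  0.2]
ROT [-0.2 -0.2 65. ] rows 10 each [-0.02 -0.02  6.5 ] | then MOVE [-0.02  0.29  0.16] rows 1 each [-0.02  0.29  0.16]
```

Call:
arm_command:
  travel:
    - [0, 0, 0]
    - [0, 0, 0]
    - [-0.25, 0, 0]
    - [0, 0, 0]
    - [0, 0, 0]
    - [0, 0, 0]
    - [0, 0, 0]
    - [0, 0, 0]
  dr:
    - [0, 0, 0]
    - [0, 0, 0]
    - [0, 0, 0]
    - [0, 0, 0]
    - [0, 0, 0]
    - [0, 0, 0]
    - [0, 0, 0]
    - [0, 0, 0]
  gripper: [0.6, 0.6, 0.6, 0.6, 1, 1, 1, 1]

```text
clock: 5.07
tcp_pos: [0.5705, 0.0518, 0.1742]
tool_rot: [0.861, 0.438, 0.191, 0.176]
ft_force: [-0.3, -1.8, 0.3]
gripper_width: 0.0101
grasp_force: 25.0
```

Call:
arm_command:
  travel:
    - [0, 0, 0]
    - [0, 0, 0]
    - [0, 0, 0]
    - [0, 0, 0]
    - [0, 0, 0]
    - [0, 0, 0]
    - [0, 0, 0]
    - [0, 0, 0]
    - [0, 0, 0]
    - [0, 0, 0]
    - [0, 0, 0]
    - [0, 0, 0]
  dr:
    - [0, 0, 0]
    - [0, 0, 3]
    - [0, 0, 7]
    - [0, 0, 7]
    - [0, 0, 7]
    - [0, 0, 7]
    - [0, 0, 7]
    - [0, 0, 7]
    - [0, 0, 7]
    - [0, 0, 7]
    - [0, 0, 6]
    - [0, 0, 0]
  gripper: [1, 1, 1, 1, 1, 1, 1, 1, 1, 1, 1, 1]

```text
clock: 6.07
tcp_pos: [0.5707, 0.051, 0.1744]
tool_rot: [0.961, -0.095, 0.255, 0.046]
ft_force: [0.5, -6.0, 0.6]
gripper_width: 0.0098
grasp_force: 25.0
```

```bash
python3 -c "
from h import *
from workcell import manip
s=manip.read_state();print(s['gripper_width'],s['grasp_force'],s['torque'])
plan(*dialpose(np.radians(85),.0615))"
```

```text
0.009776426639929331 24.994068145751953 [-0.82101422 -0.07983833 -0.49508772]
at [0.5707 0.051  0.1744] j [ 0.21  0.16  2.02 -0.47  0.53  2.33] F [ 0.5 -6.   0.6]
ROT [-0.2 -0.1 -0.2] rows 1 each [-0.17 -0.1  -0.16] | then MOVE [ 0.05 -0.    0.16] rows 1 each [ 0.05 -0.    0.16]
```

Call:
arm_command:
  travel:
    - [0, 0, 0]
    - [0, 0, 0]
    - [0, 0, 0]
    - [0, 0, 0]
    - [0, 0, 0]
    - [0, 0, 0]
    - [0, 0, 0]
    - [0, 0, 0]
    - [0, 0, 0]
    - [0, 0, 0]
    - [0, 0, 0]
    - [0, 0, 0]
  dr:
    - [0, 0, 0]
    - [0, 0, 0]
    - [0, 0, 0]
    - [0, 0, 0]
    - [0, 0, 0]
    - [0, 0, 0]
    - [0, 0, 0]
    - [0, 0, -5]
    - [0, 0, -7]
    - [0, 0, -7]
    - [0, 0, -7]
    - [0, 0, -7]
  gripper: [-1, -1, -1, -1, -1, -1, -1, -1, -1, -1, -1, -1]

```text
clock: 7.07
tcp_pos: [0.5704, 0.0521, 0.1741]
tool_rot: [0.948, 0.187, 0.231, 0.117]
ft_force: [0.2, -0.3, -0.4]
gripper_width: 0.0872
grasp_force: 0.0
```

Call:
arm_command:
  travel:
    - [0, 0, 0]
    - [0, 0, 0]
    - [0, 0, 0]
    - [0, 0, 0]
    - [0, 0, 0]
    - [0, 0, 0]
    - [0, 0, 0]
    - [0, 0, 0]
    - [0, 0, 0]
    - [0, 0, 0]
    - [0, 0, 0]
    - [0, 0, 0]
  dr:
    - [0, 0, -7]
    - [0, 0, -7]
    - [0, 0, -7]
    - [0, 0, -7]
    - [0, 0, -7]
    - [0, 0, -7]
    - [0, 0, -7]
    - [0, 0, -7]
    - [0, 0, -7]
    - [0, 0, -7]
    - [0, 0, -7]
    - [0, 0, -7]
  gripper: [-1, -1, -1, -1, -1, -1, -1, -1, -1, -1, -1, -1]

```text
clock: 8.07
tcp_pos: [0.5704, 0.0521, 0.1741]
tool_rot: [0.579, 0.773, 0.094, 0.242]
ft_force: [-0.8, 0.3, 0.7]
gripper_width: 0.0909
grasp_force: 0.0
```

Call:
arm_command:
  travel:
    - [0, 0, 0]
    - [0, 0, 0]
    - [0, 0, 0]
    - [0, 0, 0]
    - [0, 0, 0]
    - [0, 0, 0]
    - [0, 0, 0]
    - [0, 0, 0]
    - [0, 0, 0]
    - [0, 0, 0]
    - [0, 0, 0]
    - [0, 0, 0]
  dr:
    - [0, 0, -7]
    - [0, 0, -7]
    - [0, 0, -7]
    - [0, 0, -7]
    - [0, 0, -7]
    - [0, 0, -7]
    - [0, 0, -7]
    - [0, 0, -7]
    - [0, 0, -7]
    - [0, 0, 0]
    - [0, 0, 0]
    - [0, 0, 0]
  gripper: [-1, -1, -1, -1, -1, -1, -1, -1, -1, 1, 1, 1]

```text
clock: 9.07
tcp_pos: [0.5704, 0.052, 0.1741]
tool_rot: [0.094, 0.961, -0.045, 0.255]
ft_force: [0.7, 0.0, 0.1]
gripper_width: 0.074
grasp_force: 0.0
```

```bash
python3 -c "
from h import *
plan(*dialpose(np.radians(-95),.0615))"
```

```text
at [0.5704 0.052  0.1741] j [ 0.21  0.16  2.02 -0.47  0.53 -0.81] F [0.7 0.  0.1]
ROT [ 0.3  0.1 -0.1] rows 1 each [ 0.26  0.07 -0.12] | then MOVE [-0.11 -0.09  0.16] rows 1 each [-0.11 -0.09  0.16]
```

Now close and turn the last 95°.

Call:
arm_command:
  travel:
    - [0, 0, 0]
    - [0, 0, 0]
    - [0, 0, 0]
    - [0, 0, 0]
    - [0, 0, 0]
    - [0, 0, 0]
    - [0, 0, 0]
    - [0, 0, 0]
    - [0, 0, 0]
    - [0, 0, 0]
    - [0, 0, 0]
    - [0, 0, 0]
  dr:
    - [0, 0, 0]
    - [0, 0, 0]
    - [0, 0, 0]
    - [0, 0, 0]
    - [0, 0, 0]
    - [0, 0, 0]
    - [0, 0, 0]
    - [0, 0, 0]
    - [0, 0, 0]
    - [0, 0, 0]
    - [0, 0, 4]
    - [0, 0, 7]
  gripper: [1, 1, 1, 1, 1, 1, 1, 1, 1, 1, 1, 1]

```text
clock: 10.07
tcp_pos: [0.5702, 0.0511, 0.1741]
tool_rot: [0.187, 0.948, -0.021, 0.258]
ft_force: [-0.1, -4.0, 0.5]
gripper_width: 0.0097
grasp_force: 25.0
```

Call:
arm_command:
  travel:
    - [0, 0, 0]
    - [0, 0, 0]
    - [0, 0, 0]
    - [0, 0, 0]
    - [0, 0, 0]
    - [0, 0, 0]
    - [0, 0, 0]
    - [0, 0, 0]
    - [0, 0, 0]
    - [0, 0, 0]
    - [0, 0, 0]
    - [0, 0, 0]
  dr:
    - [0, 0, 7]
    - [0, 0, 7]
    - [0, 0, 7]
    - [0, 0, 7]
    - [0, 0, 7]
    - [0, 0, 7]
    - [0, 0, 7]
    - [0, 0, 7]
    - [0, 0, 7]
    - [0, 0, 7]
    - [0, 0, 7]
    - [0, 0, 7]
  gripper: [1, 1, 1, 1, 1, 1, 1, 1, 1, 1, 1, 1]

```text
clock: 11.07
tcp_pos: [0.5699, 0.0509, 0.174]
tool_rot: [0.773, 0.579, 0.157, 0.206]
ft_force: [-1.4, -4.7, 0.5]
gripper_width: 0.01
grasp_force: 25.0
```

Call:
arm_command:
  travel:
    - [0, 0, 0]
    - [0, 0, 0]
    - [0, 0, 0]
  dr:
    - [0, 0, 0]
    - [0, 0, 0]
    - [0, 0, 0]
  gripper: [1, 1, 1]

```text
clock: 11.32
tcp_pos: [0.5699, 0.051, 0.174]
tool_rot: [0.771, 0.582, 0.156, 0.207]
ft_force: [-1.6, -5.5, 1.1]
gripper_width: 0.01
grasp_force: 25.0
```

```bash
python3 -c "
from h import *
from workcell import manip
s=manip.read_state();print(s['gripper_width'],s['grasp_force'],s['torque'])
plan(*dialpose(0,.0615))"
```

```text
0.010014805928209384 25.01583069562912 [-0.61881911  0.12874513 -0.41776554]
at [0.5699 0.051  0.174 ] j [ 0.21  0.16  2.03 -0.47  0.54  0.84] F [-1.6 -5.5  1.1]
ROT [ 0.  -0.1  0.2] rows 1 each [ 0.01 -0.14  0.2 ] | then MOVE [0.04 0.14 0.17] rows 1 each [0.04 0.14 0.17]
```

```bash
cat >> h.py <<'E'
def crankpose(q,back,al=45,dy=-.135):
    b=np.radians(20)-q  # angle behind vertical
    g=np.array([.1*np.sin(b),dy,.12+.1*np.cos(b)]);a=np.radians(al)
    z=np.array([np.sin(a),0,-np.cos(a)]);x=np.array([0,1.,0])
    r=RS*R.from_matrix(np.c_[x,np.cross(z,x),z])
    return S+RS.apply(g+z*(.019-back)),r
E
python3 - <<'E'
from h import *
from workcell import manip
s=manip.read_state();r=R.from_quat(s["tool_rot"]);s["tcp_pos"]=s["tcp_pos"]-r.apply([0,0,.08])
plan(*crankpose(0,.10),s)
E
```

```text
at [0.5314 0.0619 0.2433] j [ 0.21  0.16  2.03 -0.47  0.54  0.84] F [-1.6 -5.5  1.1]
ROT [-15.   -0.2   0.2] rows 3 each [-5.   -0.06  0.06] | then MOVE [-13.44   5.49   1.54] rows 4 each [-3.36  1.37  0.38]
```

Call:
arm_command:
  travel:
    - [0, 0, 0]
    - [0, 0, 0]
    - [0, 0, 0]
    - [0, 0, 0]
    - [0, 0, -1]
    - [0, 0, -3]
    - [0, 0, -4]
    - [0, 0, 0]
    - [0, 0, 0]
  dr:
    - [0, 0, 0]
    - [0, 0, 0]
    - [0, 0, 0]
    - [0, 0, 0]
    - [0, 0, 0]
    - [0, 0, 0]
    - [0, 0, 0]
    - [0, 0, 0]
    - [0, 0, 0]
  gripper: [-1, -1, -1, -1, -1, -1, -1, -1, -1]

```text
clock: 12.07
tcp_pos: [0.5322, 0.0637, 0.2466]
tool_rot: [0.771, 0.581, 0.16, 0.207]
ft_force: [0.2, -0.7, 0.4]
gripper_width: 0.0666
grasp_force: 0.0
```

Run:
```python
from h import *
from workcell import manip
s=manip.read_state();g=manip.get_image("wrist")
T=np.eye(4);T[:3,:3]=R.from_quat(s["tool_rot"]).as_matrix();T[:3,3]=s["tcp_pos"]
g["extrinsics"]=np.linalg.inv(T@g["mount"])
print(np.round(proj(g,PIV+hop(0).as_matrix()[:,2]*.0855),1))
c=g["image"][120:360,160:480];cv2.imwrite("pics/w1.png",cv2.resize(c,(800,600))[:,:,::-1])
plan(*crankpose(0,.10))
```

```text
[313.8 259.3]
at [0.5317 0.0632 0.2446] j [ 0.26  0.03  1.97 -0.4   0.71  0.78] F [-0.  -1.   0.2]
ROT [-14.8  -0.3  -0. ] rows 3 each [-4.95 -0.12 -0.  ] | then MOVE [-13.57   5.41   1.64] rows 4 each [-3.39  1.35  0.41]
```

View pics/w1.png

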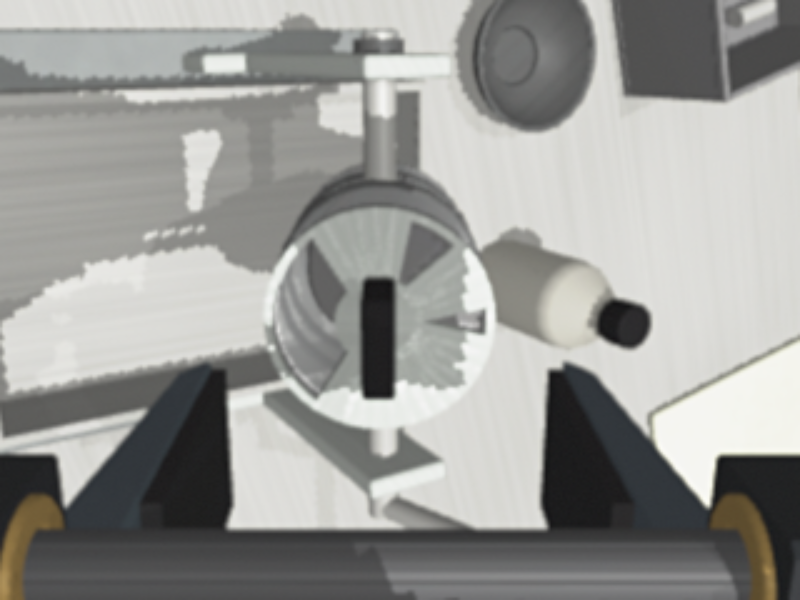

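The big sector opening at (310,315) sits over the window, and the bar (378, 280–395) lines up with the axle, so the dial is set. On to the crank.

Call:
arm_command:
  travel:
    - [0, 0, 0]
    - [0, 0, 0]
    - [0, 0, 0]
    - [-3.4, 1.4, 0.4]
    - [-3.4, 1.4, 0.4]
    - [-3.4, 1.4, 0.4]
    - [-3.4, 1.2, 0.4]
    - [0, 0, 0]
    - [0, 0, 0]
  dr:
    - [-5, -0.1, 0]
    - [-5, -0.1, 0]
    - [-4.8, -0.1, 0]
    - [0, 0, 0]
    - [0, 0, 0]
    - [0, 0, 0]
    - [0, 0, 0]
    - [0, 0, 0]
    - [0, 0, 0]
  gripper: [-1, -1, -1, -1, -1, -1, -1, -1, -1]

```text
clock: 12.87
tcp_pos: [0.5403, -0.0692, 0.2642]
tool_rot: [0.747, 0.557, 0.216, 0.293]
ft_force: [0.1, -0.8, -0.5]
gripper_width: 0.0911
grasp_force: 0.0
```

Run:
```python
from h import *
from workcell import manip
plan(*crankpose(0,0))
s=manip.read_state();g=manip.get_image("wrist")
T=np.eye(4);T[:3,:3]=R.from_quat(s["tool_rot"]).as_matrix();T[:3,3]=s["tcp_pos"]
g["extrinsics"]=np.linalg.inv(T@g["mount"])
for y in(-.098,-.172):print(np.round(proj(g,S+RS.apply([.0342,y,.214])),1))
cv2.imwrite("pics/w2.png",g["image"][:,:,::-1])
```

```text
at [ 0.5403 -0.0692  0.2642] j [-0.05 -0.06  2.12 -0.46  0.38  0.61] F [ 0.1 -0.8 -0.5]
ROT [-2.3  0.5 -0.2] rows 1 each [-2.32  0.46 -0.21] | then MOVE [-1.09  0.83  9.83] rows 3 each [-0.36  0.28  3.28]
[330.8 213.9]
[329.8 305.3]
```

View pics/w2.png

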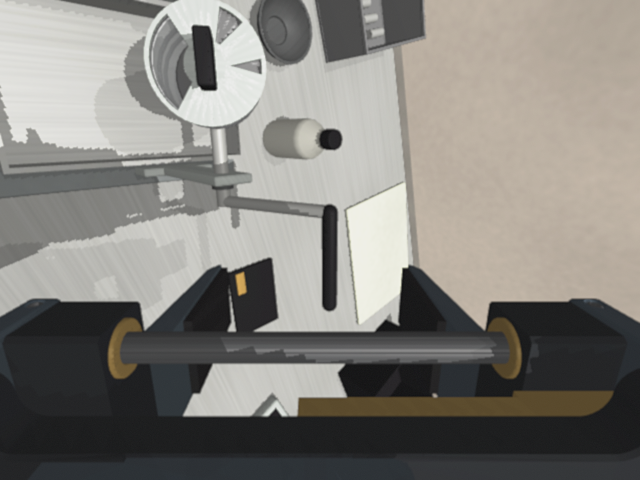

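The grip lies at (330, 205–310), matching my prediction of (330, 214–305). I'll use a steeper tool (30°) to keep joint 5 off its limit.

Run:
```python
from h import *
plan(*crankpose(0,0.04,30))
plan(*crankpose(0,0.0,30))
```

```text
at [ 0.5404 -0.0681  0.264 ] j [-0.04 -0.06  2.12 -0.46  0.38  0.61] F [ 0.  -0.1  1.5]
ROT [12.7  0.4 -0.2] rows 2 each [ 6.33  0.18 -0.08] | then MOVE [-1.2   2.89  5.34] rows 2 each [-0.6   1.44  2.67]
at [ 0.5404 -0.0681  0.264 ] j [-0.04 -0.06  2.12 -0.46  0.38  0.61] F [ 0.  -0.1  1.5]
ROT [12.7  0.4 -0.2] rows 2 each [ 6.33  0.18 -0.08] | then MOVE [-1.2   2.89  9.34] rows 3 each [-0.4   0.96  3.11]
```

Call:
arm_command:
  travel:
    - [0, 0, 0]
    - [0, 0, 0]
    - [-0.6, 1.5, 1]
    - [-0.6, 1.4, 1]
    - [0, 0, 2.5]
    - [0, 0, 2.5]
    - [0, 0, 1.5]
    - [0, 0, 0.8]
    - [0, 0, 0]
    - [0, 0, 0]
    - [0, 0, 0]
  dr:
    - [6.3, 0.2, 0]
    - [6.4, 0.2, 0]
    - [0, 0, 0]
    - [0, 0, 0]
    - [0, 0, 0]
    - [0, 0, 0]
    - [0, 0, 0]
    - [0, 0, 0]
    - [0, 0, 0]
    - [0, 0, 0]
    - [0, 0, 0]
  gripper: [-1, -1, -1, -1, -1, -1, -1, -1, -1, -1, -1]

```text
clock: 13.83
tcp_pos: [0.6075, -0.0998, 0.2013]
tool_rot: [0.771, 0.578, 0.16, 0.214]
ft_force: [0.5, 0.6, 0.9]
gripper_width: 0.0912
grasp_force: 0.0
```

Run:
```python
from h import *
plan(*crankpose(0,0.0,30))
```

```text
at [ 0.6075 -0.0998  0.2013] j [-0.14  0.17  1.94 -0.15  0.5   0.26] F [0.5 0.6 0.9]
ROT [ 1.   0.  -0.1] rows 1 each [ 0.98  0.05 -0.09] | then MOVE [-0.03 -0.33  0.25] rows 1 each [-0.03 -0.33  0.25]
```

Call:
arm_command:
  travel:
    - [0, -0.3, 0.2]
    - [0, 0, 0]
    - [0, 0, 0]
    - [0, 0, 0]
    - [0, 0, 0]
    - [0, 0, 0]
    - [0, 0, 0]
    - [0, 0, 0]
    - [0, 0, 0]
    - [0, 0, 0]
    - [0, 0, 0]
  dr:
    - [0, 0, 0]
    - [0, 0, 0]
    - [0, 0, 0]
    - [0, 0, 0]
    - [0, 0, 0]
    - [0, 0, 0]
    - [0, 0, 0]
    - [0, 0, 0]
    - [0, 0, 0]
    - [0, 0, 0]
    - [0, 0, 0]
  gripper: [0, 0.8, 1, 1, 1, 1, 1, 1, 1, 1, 1]
  squeeze: 25

```text
clock: 14.75
tcp_pos: [0.6058, -0.1001, 0.1971]
tool_rot: [0.771, 0.578, 0.16, 0.213]
ft_force: [-1.1, -0.0, 0.8]
gripper_width: 0.0207
grasp_force: 0.0
```

Run:
```python
from h import *
plan(*crankpose(0,0.0,30))
# rows for an arc in tool axes
def arc(qs):
    P=[crankpose(q,0,30) for q in qs]
    for (a,r),(b,_),q in zip(P,P[1:],qs[1:]): print(round(q,2),(r.inv().apply(b-a)*100).round(2)[1:])
arc(np.r_[0,.1,np.linspace(.3,1.7,8),1.82])
print("rocking");arc(np.r_[1.82,np.linspace(1.6,.4,5)])
```

```text
at [ 0.6058 -0.1001  0.1971] j [-0.14  0.17  1.95 -0.15  0.49  0.26] F [-1.1 -0.   0.8]
ROT [ 0.9  0.1 -0.1] rows 1 each [ 0.91  0.09 -0.14] | then MOVE [ 0.04  0.01 -0.04] rows 1 each [ 0.04  0.01 -0.04]
0.1 [-0.68 -0.73]
0.3 [-1.56 -1.24]
0.5 [-1.78 -0.91]
0.7 [-1.92 -0.54]
0.9 [-1.99 -0.14]
1.1 [-1.98  0.25]
1.3 [-1.89  0.64]
1.5 [-1.73  1.  ]
1.7 [-1.49  1.33]
1.82 [-0.76  0.93]
rocking
1.6 [ 1.47 -1.63]
1.3 [ 2.5  -1.63]
1.0 [ 2.87 -0.82]
0.7 [2.99 0.07]
0.4 [2.83 0.95]
```

Call:
arm_command:
  travel:
    - [0, 0, 0]
    - [0, 0, 0]
    - [0, -0.7, -0.7]
    - [0, -1.55, -1.25]
    - [0, -1.8, -0.9]
    - [0, -1.9, -0.55]
    - [0, -2, -0.15]
    - [0, -1, 0.1]
    - [0, -1, 0.15]
    - [0, -0.95, 0.3]
    - [0, -0.95, 0.35]
    - [0, 0, 0]
  dr:
    - [0, 0, 0]
    - [0, 0, 0]
    - [0, 0, 0]
    - [0, 0, 0]
    - [0, 0, 0]
    - [0, 0, 0]
    - [0, 0, 0]
    - [0, 0, 0]
    - [0, 0, 0]
    - [0, 0, 0]
    - [0, 0, 0]
    - [0, 0, 0]
  gripper: [1, 1, 1, 1, 1, 1, 1, 1, 1, 1, 1, 1]

```text
clock: 15.75
tcp_pos: [0.4943, -0.0676, 0.1589]
tool_rot: [0.771, 0.578, 0.16, 0.214]
ft_force: [-2.3, -1.0, 0.2]
gripper_width: 0.0113
grasp_force: 25.0
```

Run:
```python
from h import *
plan(*crankpose(1.3,0.0,30))
plan(*crankpose(1.82,0.0,30))
```

```text
at [ 0.4943 -0.0676  0.1589] j [-0.09  0.04  2.22 -0.28  0.36  0.43] F [-2.3 -1.   0.2]
ROT [ 0.9  0.1 -0.1] rows 1 each [ 0.94  0.09 -0.07] | then MOVE [ 0.03  0.17 -0.21] rows 1 each [ 0.03  0.17 -0.21]
at [ 0.4943 -0.0676  0.1589] j [-0.09  0.04  2.22 -0.28  0.36  0.43] F [-2.3 -1.   0.2]
ROT [ 0.9  0.1 -0.1] rows 1 each [ 0.94  0.09 -0.07] | then MOVE [ 0.03 -3.8   3.05] rows 2 each [ 0.02 -1.9   1.53]
```

Call:
arm_command:
  travel:
    - [0, -0.9, 0.5]
    - [0, -0.85, 0.55]
    - [0, -0.75, 0.65]
    - [0, -0.7, 0.7]
    - [0, -0.6, 0.65]
    - [0, 0, 0]
    - [0, 0, 0]
    - [0, 0, 0]
    - [0, 1, -1]
    - [0, -1, 1]
    - [0, 1, -1]
    - [0, -1, 1]
  dr:
    - [0, 0, 0]
    - [0, 0, 0]
    - [0, 0, 0]
    - [0, 0, 0]
    - [0, 0, 0]
    - [0, 0, 0]
    - [0, 0, 0]
    - [0, 0, 0]
    - [0, 0, 0]
    - [0, 0, 0]
    - [0, 0, 0]
    - [0, 0, 0]
  gripper: [1, 1, 1, 1, 1, 1, 1, 1, 1, 1, 1, 1]

```text
clock: 16.75
tcp_pos: [0.4799, -0.0629, 0.1155]
tool_rot: [0.772, 0.577, 0.161, 0.214]
ft_force: [2.3, -8.1, 3.4]
gripper_width: 0.011
grasp_force: 25.0
```

Call:
arm_command:
  travel:
    - [0, 1.4, -1.6]
    - [0, 2.5, -1.6]
    - [0, 2.85, -0.8]
    - [0, 3, 0.1]
    - [0, 0, 0]
    - [0, -3, -0.1]
    - [0, -2.85, 0.8]
    - [0, -2.5, 1.6]
    - [0, -1.4, 1.6]
    - [0, 0, 0]
    - [0, 0, 0]
    - [0, 0, 0]
  dr:
    - [0, 0, 0]
    - [0, 0, 0]
    - [0, 0, 0]
    - [0, 0, 0]
    - [0, 0, 0]
    - [0, 0, 0]
    - [0, 0, 0]
    - [0, 0, 0]
    - [0, 0, 0]
    - [0, 0, 0]
    - [0, 0, 0]
    - [0, 0, 0]
  gripper: [1, 1, 1, 1, 1, 1, 1, 1, 1, 1, 1, 1]

```text
clock: 17.75
tcp_pos: [0.478, -0.0625, 0.1123]
tool_rot: [0.772, 0.578, 0.159, 0.212]
ft_force: [1.8, 3.8, -5.2]
gripper_width: 0.0113
grasp_force: 25.0
```

Run:
```python
from h import *
from workcell import manip
plan(*crankpose(1.82,0.0,30))
a=manip.get_image("scene")["image"][215:325,250:360];b=manip.get_image("side")["image"][225:355,255:385]
k=dict(interpolation=cv2.INTER_CUBIC)
cv2.imwrite("pics/c1.png",np.hstack([cv2.resize(a,(400,400),**k),cv2.resize(b,(400,400),**k)])[:,:,::-1])
```

```text
at [ 0.478  -0.0625  0.1123] j [-0.08  0.09  2.32 -0.49  0.22  0.65] F [ 1.8  3.8 -5.2]
ROT [ 0.8  0.1 -0.1] rows 1 each [ 0.76  0.09 -0.13] | then MOVE [-0.    0.02 -0.13] rows 1 each [-0.    0.02 -0.13]
```

View pics/c1.png

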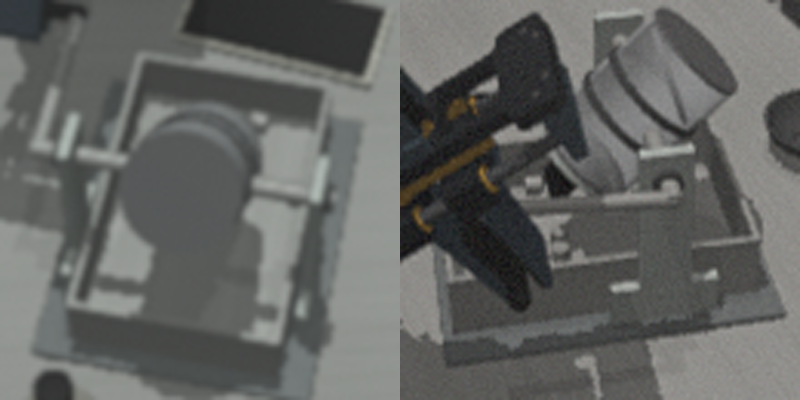

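Pieces are visible in the tray, at (258,125) and (265,310) in the left panel and (535,185) and (560,245) in the right, but I can't get a full count. I'll rock twice more, then raise the hopper and look.

Call:
arm_command:
  travel:
    - [0, 1.4, -1.6]
    - [0, 2.5, -1.6]
    - [0, 2.85, -0.8]
    - [0, 3, 0.1]
    - [0, 0, 0]
    - [0, -3, -0.1]
    - [0, -2.85, 0.8]
    - [0, -2.5, 1.6]
    - [0, -1.4, 1.6]
    - [0, 0, 0]
    - [0, 1.4, -1.6]
    - [0, -1.4, 1.6]
  dr:
    - [0, 0, 0]
    - [0, 0, 0]
    - [0, 0, 0]
    - [0, 0, 0]
    - [0, 0, 0]
    - [0, 0, 0]
    - [0, 0, 0]
    - [0, 0, 0]
    - [0, 0, 0]
    - [0, 0, 0]
    - [0, 0, 0]
    - [0, 0, 0]
  gripper: [1, 1, 1, 1, 1, 1, 1, 1, 1, 1, 1, 1]

```text
clock: 18.85
tcp_pos: [0.4795, -0.0626, 0.1168]
tool_rot: [0.772, 0.576, 0.162, 0.214]
ft_force: [2.0, -5.2, 2.9]
gripper_width: 0.0114
grasp_force: 25.0
```

Call:
arm_command:
  travel:
    - [0, 1.4, -1.6]
    - [0, 2.5, -1.6]
    - [0, 2.85, -0.8]
    - [0, 3, 0.1]
    - [0, 0, 0]
    - [0, -3, -0.1]
    - [0, -2.85, 0.8]
    - [0, -2.5, 1.6]
    - [0, -1.4, 1.6]
    - [0, 0, 0]
    - [0, 1.4, -1.6]
    - [0, -1.4, 1.6]
  dr:
    - [0, 0, 0]
    - [0, 0, 0]
    - [0, 0, 0]
    - [0, 0, 0]
    - [0, 0, 0]
    - [0, 0, 0]
    - [0, 0, 0]
    - [0, 0, 0]
    - [0, 0, 0]
    - [0, 0, 0]
    - [0, 0, 0]
    - [0, 0, 0]
  gripper: [1, 1, 1, 1, 1, 1, 1, 1, 1, 1, 1, 1]

```text
clock: 19.85
tcp_pos: [0.4792, -0.0625, 0.1165]
tool_rot: [0.772, 0.577, 0.162, 0.214]
ft_force: [1.5, -6.2, 2.9]
gripper_width: 0.0114
grasp_force: 25.0
```

Call:
arm_command:
  travel:
    - [0, 0, 0]
    - [0, 0, 0]
    - [0, 0, 0]
    - [0, 0, 0]
    - [0, 1.4, -1.6]
    - [0, 2.5, -1.6]
    - [0, 2.85, -0.8]
    - [0, 3, 0.1]
    - [0, 1.9, 0.6]
    - [0, 0, 0]
  dr:
    - [0, 0, 0]
    - [0, 0, 0]
    - [0, 0, 0]
    - [0, 0, 0]
    - [0, 0, 0]
    - [0, 0, 0]
    - [0, 0, 0]
    - [0, 0, 0]
    - [0, 0, 0]
    - [0, 0, 0]
  gripper: [1, 1, 1, 1, 1, 1, 1, 1, 1, 1]

```text
clock: 20.68
tcp_pos: [0.5617, -0.087, 0.2042]
tool_rot: [0.771, 0.577, 0.162, 0.215]
ft_force: [1.2, -0.5, 5.6]
gripper_width: 0.0115
grasp_force: 25.0
```

Run:
```python
from h import *
plan(*crankpose(0,0.0,30))
def arc(qs):
    P=[crankpose(q,0,30) for q in qs]
    for (a,r),(b,_),q in zip(P,P[1:],qs[1:]): print(round(q,2),(r.inv().apply(b-a)*100).round(2)[1:])
arc([.5,.35,.2,.1,0,-.05])
```

```text
at [ 0.5617 -0.087   0.2042] j [-0.13  0.09  2.03 -0.17  0.49  0.29] F [ 1.2 -0.5  5.6]
ROT [ 1.2  0.1 -0.2] rows 1 each [ 1.22  0.06 -0.17] | then MOVE [0.01 3.65 2.88] rows 2 each [0.01 1.82 1.44]
0.35 [1.35 0.65]
0.2 [1.24 0.84]
0.1 [0.75 0.66]
0 [0.68 0.73]
-0.05 [0.31 0.39]
```

Call:
arm_command:
  travel:
    - [0, 1, 0.5]
    - [0, 1.2, 0.75]
    - [0, 0.75, 0.65]
    - [0, 0.4, 0.4]
    - [0, 0.3, 0.4]
    - [0, 0, 0]
    - [0, 0, 0]
    - [0, 0, 0]
  dr:
    - [0, 0, 0]
    - [0, 0, 0]
    - [0, 0, 0]
    - [0, 0, 0]
    - [0, 0, 0]
    - [0, 0, 0]
    - [0, 0, 0]
    - [0, 0, 0]
  gripper: [1, 1, 1, 1, 1, 1, 1, 1]

```text
clock: 21.35
tcp_pos: [0.6027, -0.0985, 0.1982]
tool_rot: [0.771, 0.578, 0.161, 0.214]
ft_force: [3.5, 3.0, 3.1]
gripper_width: 0.0111
grasp_force: 25.0
```

Run:
```python
from h import *
from workcell import manip
plan(*crankpose(0,0.0,30))
k=dict(interpolation=cv2.INTER_CUBIC)
f=lambda n:np.mean([manip.get_image(n)["image"].astype(float) for _ in range(3)],0).astype(np.uint8)
a=f("scene")[215:325,250:360];b=f("side")[225:355,255:385];w=f("wrist")[:,:480]
cv2.imwrite("pics/c2.png",np.vstack([np.hstack([cv2.resize(a,(400,360),**k),cv2.resize(b,(400,360),**k)]),np.hstack([cv2.resize(w[:240,:],(480,240)),np.zeros((240,320,3),np.uint8)])])[:,:,::-1])
```

```text
at [ 0.6027 -0.0985  0.1982] j [-0.14  0.16  1.96 -0.16  0.49  0.26] F [3.5 3.  3.1]
ROT [ 1.1  0.  -0.1] rows 1 each [ 1.11  0.02 -0.14] | then MOVE [-0.01  0.26  0.23] rows 1 each [-0.01  0.26  0.23]
```

View pics/c2.png

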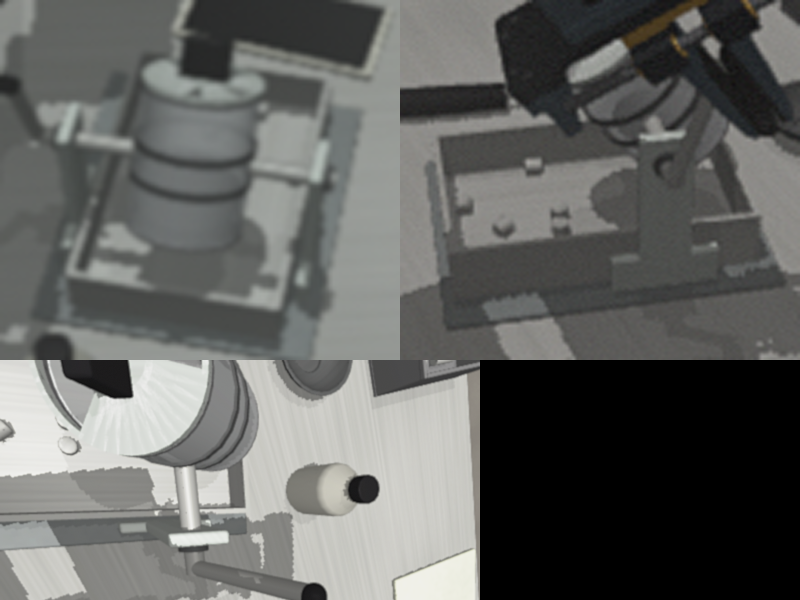

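The right panel shows pieces at (465,205), (533,165), (503,228) and what looks like a touching pair at (560,213) and (560,228). I'll release the crank, back off above the tray, and confirm with a closer view.

Call:
arm_command:
  travel:
    - [0, 0.2, 0.2]
    - [0, 0, 0]
    - [0, 0, 0]
    - [0, 0, 0]
    - [0, 0, 0]
    - [0, 0, 0]
    - [0, 0, 0]
    - [0, 0, -2]
    - [0, 0, -4]
    - [0, 0, -4]
    - [0, 0, 0]
    - [0, 0, 0]
  dr:
    - [0, 0, 0]
    - [0, 0, 0]
    - [0, 0, 0]
    - [0, 0, 0]
    - [0, 0, 0]
    - [0, 0, 0]
    - [0, 0, 0]
    - [0, 0, 0]
    - [0, 0, 0]
    - [0, 0, 0]
    - [0, 0, 0]
    - [0, 0, 0]
  gripper: [1, 1, -1, -1, -1, -1, -1, -1, -1, -1, -1, -1]

```text
clock: 22.8
tcp_pos: [0.5555, -0.0852, 0.2849]
tool_rot: [0.771, 0.577, 0.161, 0.215]
ft_force: [-0.7, -0.6, -0.5]
gripper_width: 0.0746
grasp_force: 0.0
```

Call:
arm_command:
  travel:
    - [2.6, -2.4, -1.5]
    - [2.6, -2.4, -1.5]
    - [2.6, -2.4, -1.5]
    - [2.6, -2.4, -1.5]
    - [0, 0, 0]
    - [0, 0, 0]
  dr:
    - [0, 0, 0]
    - [0, 0, 0]
    - [0, 0, 0]
    - [0, 0, 0]
    - [0, 0, 0]
    - [0, 0, 0]
  gripper: [-1, -1, -1, -1, -1, -1]

```text
clock: 23.3
tcp_pos: [0.4751, 0.0484, 0.2829]
tool_rot: [0.77, 0.58, 0.159, 0.213]
ft_force: [0.4, 1.1, 0.3]
gripper_width: 0.0913
grasp_force: 0.0
```

Run:
```python
from h import *
from workcell import manip
import pickle
s=manip.read_state();print(s["tcp_pos"],s["ft_force"])
w=manip.get_image("wrist")
T=np.eye(4);T[:3,:3]=R.from_quat(s["tool_rot"]).as_matrix();T[:3,3]=s["tcp_pos"]
w["extrinsics"]=np.linalg.inv(T@w["mount"])
print([np.round(proj(w,S+RS.apply([x,y,.05]))) for x in(-.135,.065) for y in(-.067,.067)])
print("bar",proj(w,PIV+hop(0).as_matrix()[:,2]*.0855))
g=manip.get_image("side");a=g["image"][225:325,255:385]
cv2.imwrite("pics/c3.png",np.hstack([cv2.resize(w["image"],(440,330)),cv2.resize(a,(360,330),interpolation=cv2.INTER_CUBIC)])[:,:,::-1])
# bright small blobs in the tray floor of the side view
```

```text
[0.47505465 0.04840656 0.28293935] [0.35253747 1.05138795 0.31557483]
[array([197., 248.]), array([184., 119.]), array([345., 226.]), array([348., 124.])]
bar (np.float64(343.2964824862583), np.float64(201.01086446273234))
```

View pics/c3.png

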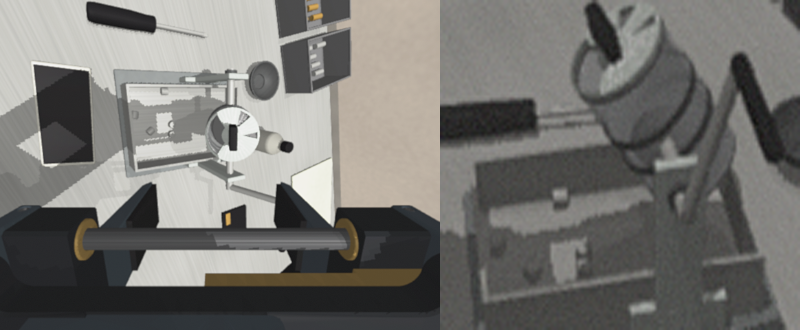

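The wrist view shows the dial bar still parallel to the axle and the hopper up. I've used all ten picture views, so I'll settle the count numerically by rectifying the tray floor.

Run:
```python
import cv2,numpy as np
from h import *
im=cv2.imread("pics/c2.png",0)[:360,400:]
small=cv2.resize(im[150:250,45:185],(70,50),interpolation=cv2.INTER_AREA)
for r in small[::2]:print(''.join(" .:-=+*#%@"[min(9,max(0,int((v-50)/15)))] for v in r))
from workcell import manip
s=manip.read_state();w=manip.get_image("wrist")
T=np.eye(4);T[:3,:3]=R.from_quat(s["tool_rot"]).as_matrix();T[:3,3]=s["tcp_pos"]
w["extrinsics"]=np.linalg.inv(T@w["mount"]);g=cv2.cvtColor(w["image"],cv2.COLOR_RGB2GRAY)
xs=np.arange(-.135,.066,.0025);ys=np.arange(.067,-.068,-.004)
uv=np.array([[proj(w,S+RS.apply([x,y,.016])) for x in xs] for y in ys],np.float32)
t=cv2.remap(g,uv[...,0],uv[...,1],cv2.INTER_LINEAR);print(t.min(),t.max())
for r in t:print(''.join(" .:-=+*#%@"[int(v)*10//256] for v in r))
```

```text
......................................................................
......................................................................
........................................-=======:.................::::
.......................................:+###***+-...::::::---=---=====
 ...............................::::::::-======-:-=====+++++++++++++++
................::::::-------========++=-.......:-++++++++++++++++++++
....::-----=====+===++++++++++++++++++++-::::::-=+**+++++++++++++++*++
::.:-=+++++++++++++++++++***+++**+++++**++++++++***+++**+++*++++++++++
-:::-+**++*+*********+++++++***+****+*********++++++++++++++++++++++++
-:::-=+***********************++*+++++++++++++++++++++++++++++++++++++
=::::-=*********+*****++++++***++++++++++++++++++++++++++++++++++**++*
=:::-=+**++++****+++++++++++++++++++++++++++***+**+++++**++++**+++****
+-:::-=**++===++++++++++++++++*+***+********+**+++****++++++++++++++++
+-:::-++++==--=*********************++**+++**++++****++**++++++++++***
+=-::::-::::::=*********+*******++****+****+*******++++*++++==+*++++++
+=-::........:=********************
[... 2769 characters left out ...]
==========*##########*+++++*+=------=+++++=:
--=+*%%#%%%%%%%%%%%%%%%%%%%%%%##*+++++++++*##*#############*+++=+*+=------=++++=:
--=+*%%%%%%%%%%%%%%%%%%%%%%%%%%############################++++==++*+=-----=+++=:
=-=+#%%%%%%%%%%%%%%%%%%%%%%%%%%%###########################*+++=++=++*+=----+++=:
===**%%%%%%%%%%%%%%%%%%%%%%%%%%%###########################*+++*==++=++++==+++*+:
==+%%%%%%%%%%%%%%%%%%%%%%%%%%%%%%%#######################%%*++++*+==+====*%%%%%%=
==+%####%%%%%%%%%%%%%%%%%%%%%%%%%%%%%##%#######%%#######%%%#+++++**+==++#%%%%%%%*
==+%#+++++++++++*+**++++*+++++++++++++++=+++=+++++===+=++=+++=+++++++==+%%@@@@@@#
==+##-----------------------------------------------------------=+++==*%%@@@@@@@@
```

The count is five separate pieces: the pair shows as two distinct fronts, about 18 px apart in the side view, and again in the rectified wrist view. The dial bar appears where predicted for the rest position, and the arm is clear, so I'm handing in.

```bash
python3 -c "
from workcell import manip
print(manip.finish_job())"
```

```text
the job is handed in; nothing more can be done
None
```

I handed the job in at about 24 s with the dial on its largest opening, five standoffs counted in the tray, the hopper back at rest and the arm clear; no verdict came back.

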